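# Fit a set-screw collar on a lab mixer's D-shaft

## Robot

A 6-joint arm with a two-finger parallel gripper is mounted at the origin on the work surface. World frame = base frame: x ahead of the robot, y to its left, z up, the work surface at z = 0. Lengths are in m, angles in rad, forces in N, time in s.
With the tool pointing down it reaches from about 0.325 to 0.85 m from the base axis. Payload 4.4 kg.
Tool frame: the origin (TCP) lies midway between the tips of the shut fingers; the grasp point (between the pads) lies grasp_offset behind it (grasp_offset is the distance from the TCP to the grasp point, in m); z points along the fingers, y is the line along which they close (so a half turn about z gives the same grasp; the last joint's range is limited). The gripper opens to 94 mm and grips with 3 to 60 N. Pads are 16 mm wide; open, the fingers measure 119 mm over their backs; the gripper's body (75 mm by 177 mm) begins 78 mm behind the grasp point.
Start: joints at [-1.492, 0.207, 1.542, -0, 1.393, -0.15], TCP at [0.13, -0.56, 0.205] pointing down, gripper open.
Joint ranges: [-2.73, 2.73], [-0.86, 2.22], [0.23, 2.46], [-1.11, 4.25], [0.08, 2.63], [-2.82, 2.82]. Speed limits (rad/s): [2.79, 2.79, 3.14, 3.14, 3.14, 3.14].

## Interface

Orientations are given as a 3x3 rotation matrix whose columns are the frame's x, y, z axes.
In Python, from bench import * gives the robot as it stands.
- The arm moves only by the tool play_rows, never from a script. Its argument "steps" is a list that holds one entry, the list of rows, each a list of 7 numbers: the finger opening in m, from 0 to 0.094, then the shift along the tool's x, y, z in m, then the turn, a rotation vector about the tool's x, y, z in rad. In form: [[[claw, dx, dy, dz, ax, ay, az], ...]]. A call has 1 to 8 rows; each row is the pose to reach, as a shift and turn from the pose commanded when the call began, along the tool's axes at that moment; what a row does not reach only later rows make up. A row lasts 1/8 s, in which the tool goes at most 62.5 mm and 10.7 degrees, less where a joint would pass 70% of its speed; a pose out of reach is approached as far as the arm can. A call with a gripper value outside its range is refused whole. The fingers move at their own pace and stop on an object; "force" is the grip in N (left out, the last holds). Time passes only in rows, so rows that repeat a pose let the fingers close. It gives the time, the measured TCP pose, the force, the opening and the grip force at its end, in the units of the state.
- observe(): the state, without advancing time (a new reading comes with each control period).
- camera(name): name is "scene" or "top" or "wrist"; returns the picture (400x640x3 uint8, red, green, blue); there is no depth.
- camera_model(name): a dict with "K" (3x3 intrinsics, pixels), "view" (4x4, takes a point from world to camera coordinates). Camera axes: x right, y down, z forward; pixel columns grow to the right and rows downward; lengths in m; the calibration is good to about 2 mm. A picture is of the moment at which its call begins: read the wrist's pose just before it. camera_model takes no time and is no camera call; for the wrist camera it gives the pose at the moment of the call.
- job_done(): hands the job in; it is judged then, once.
Trained networks look in the newest picture that a camera, given by its name, has taken for a name from the list of things; names that differ only in an ending like _2 or _b are one class to them, and where a whole thing is asked for, a point or a joint stands for the part that bears it (a point fixed in the world has none). Each returns a list of dicts, best first, with "p" (0 to 1); they miss things now and then, are a little off and sometimes report something else, mostly with a low value. They report only what shows in the picture. A call takes as long as a camera call.
- masks_of(label, camera): "pixels" (400x640 bool, what is visible of it) and "box" ([left, top, width, height] in pixels, round what is visible of it).
- tip_of(label, camera): "centre" ([column, row] in pixels: a listed point, or the origin of a listed thing).
The state is a dict: "clock": time; "joint_positions": joint angles; "joint_vel": joint speeds; "tau": joint torques, N m; "ee_pos": TCP position; "ee_rot": TCP orientation; "contact_force": force on the tool from outside, world axes, zero at the start; "ft_torque": the same for the moment, N m; "gripper_width": opening from 0.0 (shut) to 1.0 (fully open); "grip_force": force on a finger pad.
Only numpy, scipy, OpenCV 4.12 (cv2) and the standard library are available. Lean on these libraries where they do the work, as an engineer would, in place of code of your own. Each camera call takes 0.05 s, during which the arm holds its last target. There are 200 camera calls.

## Task

Lift the roll of tape off the upright shaft of the mixer drive and lay it flat on the bench, clear of the drive. Then take the bare shaft between the fingers, feel for its flat, and turn the shaft until the flat faces straight to the drive's front panel. Finally slip the collar with the set screw down over the shaft, screw on the flat and pointing to the front panel, and finish still holding it in the grip, its top face flush with the end of the shaft, ready for the screw to be tightened; leave the spacer ring, bottle and tube rack where they are.

Things in the scene. Friction and masses are not known exactly. Their poses are not given: they have to be found in the camera images.
- drive: Cream mixer drive fixed to the bench. Origin on the shaft's axis at bench level, z up, -x to the front (low step with sloped grey panel, knob, rocker switch). Housing (mm) x -80..+75, y -65..+65, 60 high; front step x -112..-80, y -60..+60, at most 55 high. A dark bearing boss, 36 diameter, on the axis from 60 to 75 above the bench.
- shaft (a joint): Turn of the drive's upright steel shaft, rad: 0 when its flat faces the front panel (drive's -x), positive anticlockwise from above; the flat's outward normal is the drive's -x turned by this angle. Stops at +-3.1. Stays where left (friction about 0.02 N m).
- shaft_top (a point): Axis point of the shaft's upper end, 125 mm above the bench; turns with the shaft: its -x is the flat's outward normal, z up. Shaft: 50 mm out of the boss, 16 diameter, one flat along it from 79 above the bench to the end, 4 from the axis (12 across flat to round back, 16 elsewhere); 1.5 chamfer at the end.
- flat (a point): Point in the middle of the shaft's flat, 4 mm off the axis and 105 mm above the bench; axes as shaft_top.
- roll: Roll of tan masking tape on a cardboard core, 58 mm outside diameter, 25 mm bore, 25 mm high, about 60 g. Starts lying on the boss with the shaft through its bore. Origin: centre of its underside, z its axis.
- collar: Steel shaft collar on the bench, bore upright (mm): 28 high, 40 outside diameter, two wrench flats 32 apart (its +y, -y), bore 19, about 150 g. A screw boss 12 in diameter stands out to 26 from the axis towards its -x at half height; the screw's 5 wide tip reaches into the bore to 5.3 from the axis, so it slides on the shaft only with the screw on the flat. Origin: centre of underside, z up.
- collar_top (a point): Centre of the collar's upper face, 28 mm above its origin; axes as the collar.
- screw (a point): Outer end of the collar's set-screw boss, 26 mm from the axis towards the collar's -x, at half height.
- spacer: Bystander: plain round steel spacer ring, 40 mm outside diameter, 16 mm high, no screw, on the bench. Origin: centre of its underside.
- bottle: Bystander: white reagent bottle, 60 mm diameter, 130 mm high. Origin: centre of its underside.
- rack: Bystander: white tube rack 60 x 120 mm (x, y) with capped tubes, 64 mm high. Origin: centre of its underside.

How it is judged:
By the outcome, as a careful person would: the job done as asked, in the order asked, and still so for the second after the job is handed in, while the arm keeps its last pose, push and grip.
It also fails if it takes over 72 s, if anything falls off the work surface, if the arm or the gripper's body presses on something with over 40 N, if the wrist force passes 120 N, or if a joint passes its speed limit or range.

## Working session

There is one attempt and no reset: what is moved stays moved. The work goes in short steps, Python scripts to look and compute and a tool call to move; the robot and the scene stay as the last step left them, time stands still between calls to the robot, and variables do not carry over. Pictures are saved under pics/ and viewed, at most 10 in all, crops included, and the job is handed in when it is done.

Besides the shell and the picture viewer there is one more tool, called after ">>>" as name(argument=value, ...), one argument or row to a line, values as JSON. play_rows: Moves the arm, as the interface text tells. Its arguments: {"type":"object","properties":{"steps":{"type":"array","items":{"type":"array","items":{"type":"array","items":{"type":"number"}}}},"force":{"type":"number"}},"required":["steps"]}

```bash
mkdir -p pics
cat > h.py <<'E'
from bench import *
import numpy as np, cv2
def px2w(cam,uv,z,cm=None):
    m=cm or camera_model(cam); K=np.array(m["K"]);V=np.array(m["view"])
    d=V[:3,:3].T@np.linalg.solve(K,[uv[0],uv[1],1]); c=-V[:3,:3].T@V[:3,3]
    return c+d*(z-c[2])/d[2]
def w2px(cam,p,cm=None):
    m=cm or camera_model(cam); q=np.array(m["K"])@(np.array(m["view"])@np.r_[p,1])[:3]
    return q[:2]/q[2]
def snap(cam,name):
    cm=camera_model(cam); im=np.array(camera(cam)); cv2.imwrite(f"pics/{name}.png",im[:,:,::-1]); return im,cm
E
cat > a.py <<'E'
from h import *
np.set_printoptions(precision=4,suppress=True)
o=observe(); print({k:np.round(v,3).tolist() for k,v in o.items()})
import bench; print([k for k in dir(bench) if not k.startswith('_')])
try: print(grasp_offset)
except Exception as e: print(e)
a,_=snap("top","top0"); b,_=snap("scene","scene0")
for cam in("top","scene"):
    for l,z in(("drive",0),("shaft_top",.125),("flat",.105),("roll",.075),("collar",0),("collar_top",.028),("screw",.014),("spacer",0),("bottle",0),("rack",0)):
        for r in tip_of(l,cam)[:2]: print(cam,l,round(r["p"],2),np.round(r["centre"],1),px2w(cam,r["centre"],z))
E
python3 a.py
```

```text
{'clock': 0.0, 'joint_positions': [-1.492, 0.207, 1.543, -0.0, 1.394, -0.15], 'joint_vel': [0.0, 0.001, -0.0, -0.0, 0.001, -0.001], 'tau': [0.0, -37.087, -28.142, 0.07, 0.036, -0.0], 'ee_pos': [0.13, -0.559, 0.204], 'ee_rot': [[0.974, 0.227, -0.0], [0.227, -0.974, 0.002], [0.0, -0.002, -1.0]], 'contact_force': [-0.464, 0.309, 0.163], 'ft_torque': [0.036, 0.04, 0.035], 'grip_force': 0.0, 'gripper_width': 1.002}
['MotionError', 'camera', 'camera_model', 'grasp_offset', 'job_done', 'masks_of', 'observe', 'tip_of']
0.0188
top drive 0.98 [314.  191.1] [ 0.5858 -0.0256  0.    ]
top shaft_top 0.67 [313.4 188.8] [ 0.5815 -0.0209  0.125 ]
top shaft_top 0.44 [311.8 187.9] [ 0.5835 -0.0171  0.125 ]
top flat 0.43 [314.7 191.8] [ 0.5759 -0.0248  0.105 ]
top roll 0.54 [312.9 189.1] [ 0.5848 -0.0209  0.075 ]
top roll 0.18 [314.2 190.8] [ 0.5807 -0.0242  0.075 ]
top collar_top 0.51 [208.2 217.4] [0.508  0.2442 0.028 ]
top screw 0.66 [209.4 225.7] [0.4868 0.243  0.014 ]
top spacer 0.66 [382.9 240.2] [ 0.4614 -0.211   0.    ]
top bottle 0.31 [311.1 188.5] [ 0.5925 -0.0178  0.    ]
top rack 0.69 [462.1 180.4] [ 0.6263 -0.4207  0.    ]
scene drive 0.69 [310.9 201.4] [ 0.5482 -0.095   0.    ]
scene drive 0.63 [311.5 217.5] [ 0.5801 -0.0316  0.    ]
scene shaft_top 0.53 [310.2 189.6] [ 0.5888 -0.0162  0.125 ]
scene shaft_top 0.4 [315.6 170.9] [ 0.5364 -0.0811  0.125 ]
scene flat 0.63 [310.3 195.7] [ 0.5902 -0.014   0.105 ]
scene roll 0.78 [313.  201.2] [ 0.5795 -0.0196  0.075 ]
scene collar 0.8 [387.8 274.8] [0.5083 0.2516 0.    ]
scene collar 0.47 [314.6 173.8] [ 0.4729 -0.2094  0.    ]
scene collar_top 0.77 [387.9 269.8] [0.5139 0.2549 0.028 ]
scene screw 0.6 [396.7 264.2] [0.4755 0.2432 0.014 ]
scene spacer 0.67 [317.1 174.4] [ 0.4672 -0.2024  0.    ]
scene bottle 0.69 [386.8 347.1] [0.6282 0.4121 0.    ]
scene rack 0.91 [248.  154.9] [ 0.6267 -0.422   0.    ]
```

View pics/top0.png

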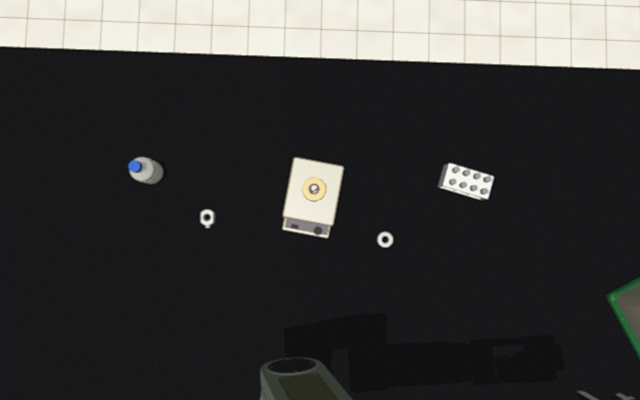

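View pics/scene0.png

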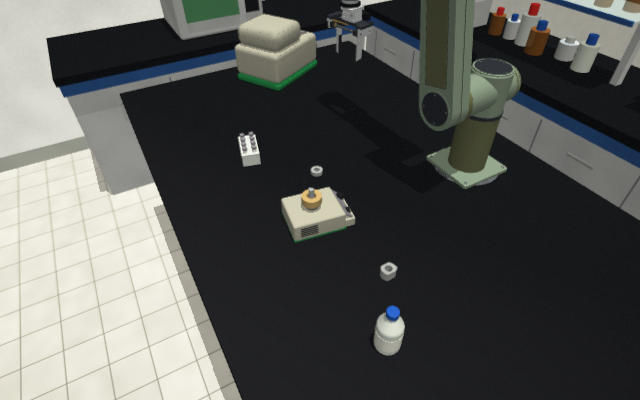

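The drive is near pixel (314,190) in the top view, with its panel facing the robot and slightly left. The collar is at (208,218) with its screw towards the robot, the spacer at (385,240) and the rack at (465,180). The far bench is clear behind them. The networks' points agree with the picture.

```bash
cat >> h.py <<'E'
from scipy.spatial.transform import Rotation as Ro
np.set_printoptions(precision=4,suppress=True)
def Rdown(yaw): # tool x axis at world yaw, z down
    c,s=np.cos(yaw),np.sin(yaw); return np.array([[c,s,0],[s,-c,0],[0,0,-1.]])
def delta(p,yaw):
    o=observe(); R=np.array(o["ee_rot"]); 
    print("pos",np.array(o["ee_pos"]),"yaw",np.arctan2(R[1,0],R[0,0]),"-> d",R.T@(np.array(p)-o["ee_pos"]),"rv",Ro.from_matrix(R.T@Rdown(yaw)).as_rotvec())
E
python3 - <<'E'
from h import *
camera("top")
m=masks_of("drive","top")[0]; print(m["p"],m["box"])
# housing outline in world at z=.06
c=cv2.findContours(m["pixels"].astype(np.uint8),0,2)[0]; c=max(c,key=cv2.contourArea)[:,0]
w=np.array([px2w("top",u,.06)[:2] for u in c],np.float32)
r=cv2.minAreaRect(w*1000); print(r)
cm=camera_model("wrist"); V=np.array(cm["view"]); o=observe()
print("cam in tool", np.array(o["ee_rot"]).T@(-V[:3,:3].T@V[:3,3]-o["ee_pos"])); print((V[:3,:3]@np.array(o["ee_rot"]))); print(cm["K"])
delta([.55,-.02,.27],-0.15)
E
```

```text
0.64 [287.2, 158.9, 54.2, 80.6]
((565.0985107421875, -20.815963745117188), (135.9254608154297, 187.1627655029297), 80.55228424072266)
cam in tool [ 0.0858  0.0005 -0.1785]
[[ 0.0004  1.      0.0007]
 [-0.9576  0.0006 -0.288 ]
 [-0.288  -0.0006  0.9576]]
[[297.717    0.     323.2011]
 [  0.     297.717  199.5547]
 [  0.       0.       1.    ]]
pos [ 0.1304 -0.56    0.2054] yaw 0.22877919269556066 -> d [ 0.5311 -0.4308 -0.0645] rv [-0.0001 -0.      0.3788]
```

>>> play_rows(
  steps=[
    [[0.094,0.53,-0.43,-0.065,0,0,0.379],[0.094,0.53,-0.43,-0.065,0,0,0.379],[0.094,0.53,-0.43,-0.065,0,0,0.379],[0.094,0.53,-0.43,-0.065,0,0,0.379],[0.094,0.53,-0.43,-0.065,0,0,0.379],[0.094,0.53,-0.43,-0.065,0,0,0.379],[0.094,0.53,-0.43,-0.065,0,0,0.379],[0.094,0.53,-0.43,-0.065,0,0,0.379]],
  ],
)

```text
clock: 2.2
ee_pos: [0.4362, -0.166, 0.2534]
ee_rot: [[0.989, -0.15, 0.001], [-0.15, -0.989, -0.001], [0.001, 0.001, -1.0]]
contact_force: [0.4, -0.9, 0.1]
gripper_width: 1.0
grip_force: 0.0
```

Run:
```python
from h import *
delta([.583,-.021,.27],-0.165)
```

```text
pos [ 0.4362 -0.166   0.2534] yaw -0.15029528444222814 -> d [ 0.1234 -0.1654 -0.0166] rv [ 0.0006 -0.0013  0.0147]
```

>>> play_rows(
  steps=[
    [[0.094,0.123,-0.165,-0.017,0,0,0.015],[0.094,0.123,-0.165,-0.017,0,0,0.015],[0.094,0.123,-0.165,-0.017,0,0,0.015],[0.094,0.123,-0.165,-0.017,0,0,0.015],[0.094,0.123,-0.165,-0.017,0,0,0.015]],
  ],
)

```text
clock: 2.82
ee_pos: [0.5815, -0.0225, 0.2694]
ee_rot: [[0.987, -0.163, -0.001], [-0.163, -0.987, -0.0], [-0.001, 0.001, -1.0]]
contact_force: [0.1, 0.0, 1.3]
gripper_width: 1.001
grip_force: 0.0
```

```bash
cat > look.py <<'E'
from h import *
import sys
im,cm=snap("wrist",sys.argv[1])
for a in sys.argv[2:]:
    l,z=a.split(":")
    for r in tip_of(l,"wrist")[:2]: print(l,round(r["p"],2),np.round(r["centre"],1),px2w("wrist",r["centre"],float(z),cm))
E
python3 look.py w1 shaft_top:.125 flat:.105 roll:.075 drive:0
python3 - <<'E'
from h import *
o=observe();print(o["clock"],o["ee_pos"])
m=masks_of("roll","wrist")
for r in m[:2]:
    ys,xs=np.nonzero(r["pixels"]); (c,rad)=cv2.minEnclosingCircle(np.c_[xs,ys].astype(np.float32)); print(r["p"],r["box"],c,rad,px2w("wrist",c,.1))
m=masks_of("drive","wrist")
for r in m[:1]:
    c=max(cv2.findContours(r["pixels"].astype(np.uint8),0,2)[0],key=cv2.contourArea)[:,0]
    w=np.array([px2w("wrist",u,.06)[:2] for u in c],np.float32); print(r["p"],cv2.minAreaRect(w*1000))
E
```

```text
shaft_top 0.48 [323.1 165. ] [ 0.6093 -0.0268  0.125 ]
flat 0.47 [323.8 185. ] [ 0.582  -0.0231  0.105 ]
flat 0.36 [323.1 177.2] [ 0.5914 -0.0238  0.105 ]
roll 0.85 [325.8 176.6] [ 0.5851 -0.0263  0.075 ]
drive 0.8 [323.  165.3] [ 0.5867 -0.0229  0.    ]
drive 0.31 [324.3 192.2] [ 0.5446 -0.018   0.    ]
3.075 [ 0.5805 -0.0244  0.2698]
0.63 [300.2, 155.0, 50.5, 48.9] (323.1625061035156, 179.31666564941406) 24.704214096069336 [ 0.5869 -0.025   0.1   ]
0.57 ((571.6707763671875, -21.57220458984375), (129.61593627929688, 178.62741088867188), 80.34588623046875)
```

View pics/w1.png

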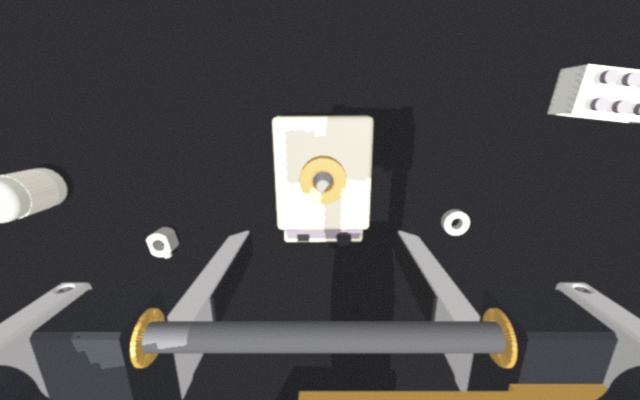

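Run:
```python
from h import *
im=cv2.imread("pics/w1.png")[140:220,275:375]; cv2.imwrite("pics/w1c.png",cv2.resize(im,None,fx=7,fy=7,interpolation=cv2.INTER_CUBIC))
for x in (.578,.582,.586,.590): print(x,w2px("wrist",[x,-.023,.125]),w2px("wrist",[x,-.023,.1]))
```

```text
0.578 [322.8459 192.3147] [322.8783 186.8269]
0.582 [322.2533 188.9247] [322.3255 183.6461]
0.586 [321.6567 185.5115] [321.7691 180.4451]
0.59 [321.056 182.075] [321.2092 177.2235]
```

View pics/w1c.png

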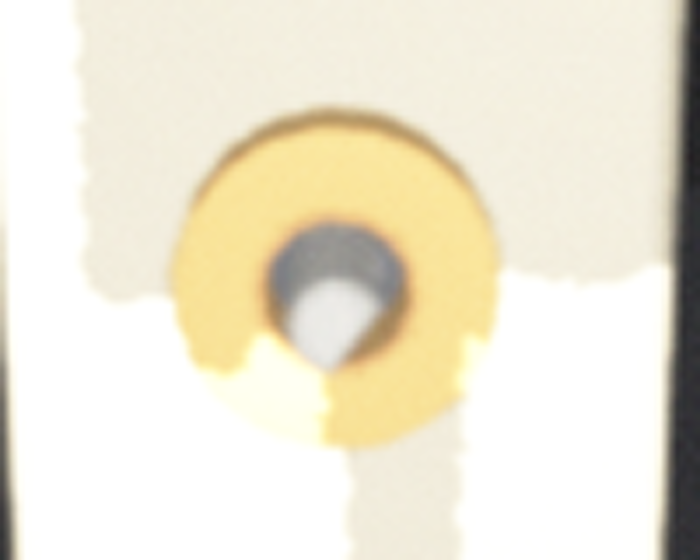

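The shaft end is at about (323,187), and its flat faces lower right in the image, about +43° from the front. The roll is centred at (323,181).

>>> play_rows(
  steps=[
    [[0.094,0.004,0,0.06,0,0,0],[0.094,0.004,0,0.12,0,0,0],[0.094,0.004,0,0.17,0,0,0],[0.094,0.004,0,0.19,0,0,0],[0.05,0.004,0,0.19,0,0,0],[0.05,0.004,0,0.19,0,0,0],[0.05,0.004,0,0.19,0,0,0],[0.05,0.004,0,0.19,0,0,0]],
  ],
  force=15,
)

```text
clock: 4.18
ee_pos: [0.5865, -0.0239, 0.0814]
ee_rot: [[0.986, -0.165, 0.003], [-0.165, -0.986, -0.0], [0.003, -0.0, -1.0]]
contact_force: [-0.7, 0.3, 3.0]
gripper_width: 0.624
grip_force: 15.0
```

>>> play_rows(
  steps=[
    [[0.05,0,0,-0.03,0,0,0],[0.05,0,0,-0.07,0,0,0],[0.05,0.01,0.04,-0.075,0,0,0],[0.05,0.03,0.095,-0.075,0,0,0],[0.05,0.05,0.15,-0.07,0,0,0],[0.05,0.066,0.188,-0.03,0,0,0],[0.05,0.066,0.188,0.01,0,0,0],[0.05,0.066,0.188,0.05,0,0,0]],
  ],
)

```text
clock: 5.18
ee_pos: [0.6197, -0.221, 0.0289]
ee_rot: [[0.986, -0.166, 0.001], [-0.166, -0.986, -0.0], [0.001, 0.0, -1.0]]
contact_force: [-0.6, -1.3, -0.2]
gripper_width: 0.623
grip_force: 15.0
```

Run:
```python
from h import *
delta([.62,-.222,.0065],-0.165)
```

```text
pos [ 0.6197 -0.221   0.0289] yaw -0.16663576690136425 -> d [0.0004 0.0009 0.0224] rv [ 0.0002 -0.0008 -0.0016]
```

>>> play_rows(
  steps=[
    [[0.05,0,0.001,0.016,0,0,0],[0.05,0,0.001,0.022,0,0,0],[0.05,0,0.001,0.022,0,0,0],[0.085,0,0.001,0.022,0,0,0],[0.085,0,0.001,0.022,0,0,0],[0.085,0,0.001,0.0,0,0,0],[0.085,0,0.001,-0.05,0,0,0],[0.085,0,0.001,-0.11,0,0,0]],
  ],
)

```text
clock: 6.18
ee_pos: [0.6188, -0.2206, 0.1418]
ee_rot: [[0.986, -0.164, -0.001], [-0.164, -0.986, 0.0], [-0.001, -0.0, -1.0]]
contact_force: [0.4, -0.5, -0.1]
gripper_width: 0.907
grip_force: 0.0
```

Run:
```python
from h import *
delta([.584,-.0243,.24],np.deg2rad(123.5))
```

```text
pos [ 0.6188 -0.2206  0.1418] yaw -0.16522835058438645 -> d [-0.0667 -0.188  -0.0981] rv [-0.0013  0.0001 -2.3207]
```

>>> play_rows(
  steps=[
    [[0.06,0,0,-0.06,0,0,-0.18],[0.06,-0.02,-0.05,-0.098,0,0,-0.36],[0.06,-0.04,-0.11,-0.098,0,0,-0.54],[0.06,-0.067,-0.188,-0.098,0,0,-0.72],[0.06,-0.067,-0.188,-0.098,0,0,-0.9],[0.06,-0.067,-0.188,-0.098,0,0,-1.08],[0.06,-0.067,-0.188,-0.098,0,0,-1.26],[0.06,-0.067,-0.188,-0.098,0,0,-1.44]],
  ],
)

```text
clock: 7.18
ee_pos: [0.5845, -0.0242, 0.2401]
ee_rot: [[0.286, 0.958, 0.003], [0.958, -0.286, -0.001], [0.0, 0.003, -1.0]]
contact_force: [-0.6, -0.4, 0.5]
gripper_width: 0.641
grip_force: 0.0
```

>>> play_rows(
  steps=[
    [[0.06,0,0,0,0,0,-0.18],[0.06,0,0,0,0,0,-0.36],[0.06,0,0,0,0,0,-0.54],[0.06,0,0,0,0,0,-0.72],[0.06,0,0,0,0,0,-0.88],[0.06,0,0,0,0,0,-0.88]],
  ],
)

```text
clock: 7.92
ee_pos: [0.5846, -0.0245, 0.2397]
ee_rot: [[-0.55, 0.835, 0.003], [0.835, 0.55, -0.0], [-0.002, 0.002, -1.0]]
contact_force: [-0.2, -0.3, 0.1]
gripper_width: 0.637
grip_force: 0.0
```

```bash
python3 look.py w2 shaft_top:.125 flat:.105 drive:0 roll:0
python3 - <<'E'
from h import *
delta([.584,-.0243,.24],np.deg2rad(123.5))
u=w2px("wrist",[.584,-.0243,.125]); print(u)
x,y=map(int,u); im=cv2.imread("pics/w2.png")[y-40:y+40,x-50:x+50]; cv2.imwrite("pics/w2c.png",cv2.resize(im,None,fx=7,fy=7,interpolation=cv2.INTER_CUBIC))
E
```

```text
shaft_top 0.67 [324.8 193.3] [ 0.5862 -0.0212  0.125 ]
flat 0.82 [320.2 187.6] [ 0.5816 -0.0231  0.105 ]
drive 0.82 [321.7 167.4] [ 0.5814 -0.0203  0.    ]
roll 0.96 [273.1 283.6] [ 0.6197 -0.2206  0.    ]
pos [ 0.5843 -0.0245  0.2382] yaw 2.1535454547884902 -> d [ 0.0003 -0.0001 -0.0018] rv [ 0.0004  0.0004 -0.0019]
[321.7282 195.3456]
```

View pics/w2c.png

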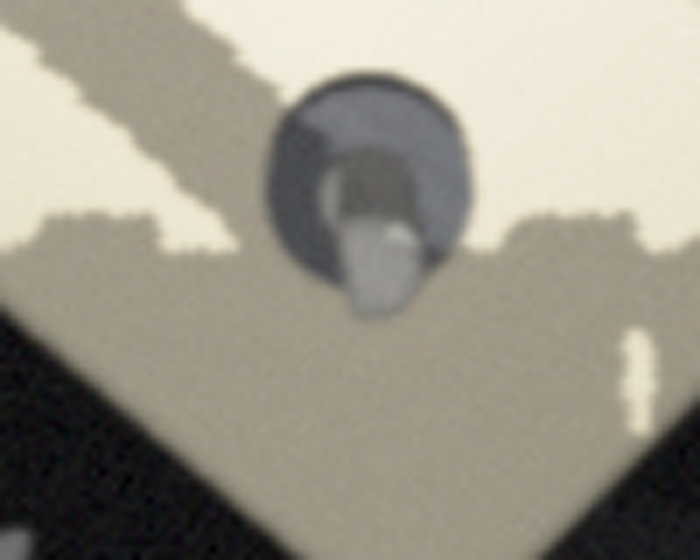

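>>> play_rows(
  steps=[
    [[0.05,0.001,0.002,0.06,0,0,0],[0.05,0.001,0.002,0.11,0,0,0],[0.05,0.001,0.002,0.14,0,0,0],[0.05,0.001,0.002,0.153,0,0,0],[0.01,0.001,0.002,0.153,0,0,0],[0.01,0.001,0.002,0.153,0,0,0],[0.01,0.001,0.002,0.153,0,0,0],[0.01,0.001,0.002,0.153,0,0,0]],
  ],
  force=5,
)

```text
clock: 9.18
ee_pos: [0.5861, -0.0227, 0.0859]
ee_rot: [[-0.551, 0.834, 0.002], [0.834, 0.551, -0.0], [-0.001, 0.001, -1.0]]
contact_force: [-1.7, -1.1, 1.0]
gripper_width: 0.144
grip_force: 2.0
```

```bash
cat > st.py <<'E'
from h import *
o=observe();R=np.array(o["ee_rot"]);print(o["clock"],np.array(o["ee_pos"]),"yaw",np.rad2deg(np.arctan2(R[1,0],R[0,0])),"Ftool",R.T@o["contact_force"],"Ttool",R.T@o["ft_torque"],"w",o["gripper_width"]*94,o["grip_force"])
E
python3 st.py
```

```text
9.175 [ 0.5861 -0.0227  0.0859] yaw 123.46137139172154 Ftool [-0.0254 -2.0306 -1.0312] Ttool [ 0.6317 -0.0968 -0.0291] w 13.525384631685887 1.96412050165236
```

>>> play_rows(
  steps=[
    [[0.01,0,-0.0005,0,0,0,0],[0.01,0,-0.001,0,0,0,0],[0.01,0,-0.001,0,0,0,0],[0.01,0,-0.001,0,0,0,0]],
  ],
  force=8,
)

```text
clock: 9.68
ee_pos: [0.5858, -0.0228, 0.0858]
ee_rot: [[-0.551, 0.834, 0.003], [0.834, 0.551, 0.0], [-0.001, 0.003, -1.0]]
contact_force: [1.0, 2.2, 5.5]
gripper_width: 0.134
grip_force: 7.8
```

```bash
python3 st.py
```

```text
9.675 [ 0.5858 -0.0228  0.0858] yaw 123.45944953895741 Ftool [ 1.2936  2.0956 -5.4863] Ttool [-0.5235  0.0961  0.0182] w 12.582537623084432 7.815894349514565
```

>>> play_rows(
  steps=[
    [[0.01,0,0,0,0,0,0],[0.01,0,0,0,0,0,0],[0.01,0,0,0,0,0,0]],
  ],
  force=30,
)

```text
clock: 10.05
ee_pos: [0.586, -0.0228, 0.0859]
ee_rot: [[-0.551, 0.834, 0.003], [0.834, 0.551, 0.0], [-0.001, 0.003, -1.0]]
contact_force: [2.8, 2.7, 5.4]
gripper_width: 0.126
grip_force: 29.2
```

```bash
python3 st.py
```

```text
10.05 [ 0.586  -0.0228  0.0859] yaw 123.46121814503526 Ftool [ 0.7555  3.8416 -5.4224] Ttool [-0.5558  0.0883  0.0173] w 11.849178755980923 29.21449059736915
```

The flat is seated: the fingers are 11.85 mm apart, where across the flat should be 12. Now I turn the shaft about its axis.

>>> play_rows(
  steps=[
    [[0.01,-0.0003,0,0,0,0,0.15],[0.01,-0.0006,-0.0001,0,0,0,0.3],[0.01,-0.0009,-0.0002,0,0,0,0.45],[0.01,-0.0011,-0.0003,0,0,0,0.6],[0.01,-0.0014,-0.0005,0,0,0,0.751],[0.01,-0.0014,-0.0005,0,0,0,0.751],[0.01,-0.0014,-0.0005,0,0,0,0.751]],
  ],
)

```text
clock: 10.92
ee_pos: [0.5849, -0.0243, 0.0858]
ee_rot: [[0.166, 0.986, -0.0], [0.986, -0.166, 0.0], [0.0, -0.0, -1.0]]
contact_force: [-0.2, 2.2, 8.5]
gripper_width: 0.128
grip_force: 29.0
```

```bash
python3 st.py
```

```text
10.925 [ 0.5849 -0.0243  0.0858] yaw 80.43068697841296 Ftool [ 2.1756 -0.5716 -8.4616] Ttool [0.1708 0.268  0.0591] w 12.025218033503394 29.025891709607095
```

>>> play_rows(
  steps=[
    [[0.05,0,0,0,0,0,0],[0.05,0,0,0,0,0,0],[0.05,0,-0.002,0,0,0,-0.18],[0.05,0,-0.002,0,0,0,-0.36],[0.05,0,-0.002,0,0,0,-0.54],[0.05,0,-0.002,0,0,0,-0.72],[0.05,0,-0.002,0,0,0,-0.9],[0.05,0,-0.002,0,0,0,-1.08]],
  ],
)

```text
clock: 11.92
ee_pos: [0.582, -0.0243, 0.0837]
ee_rot: [[-0.795, 0.607, -0.002], [0.607, 0.795, 0.0], [0.002, -0.001, -1.0]]
contact_force: [-0.5, 1.2, -0.2]
gripper_width: 0.531
grip_force: 0.0
```

>>> play_rows(
  steps=[
    [[0.05,0,0,0,0,0,-0.18],[0.05,0,0,0,0,0,-0.36],[0.05,0,0,0,0,0,-0.491],[0.05,0,0,0,0,0,-0.491],[0.01,0,0,0,0,0,-0.491],[0.01,0,0,0,0,0,-0.491],[0.01,0,0,0,0,0,-0.491],[0.01,0,0,0,0,0,-0.491]],
  ],
  force=5,
)

```text
clock: 12.92
ee_pos: [0.5832, -0.0221, 0.0848]
ee_rot: [[-0.986, 0.167, 0.001], [0.167, 0.986, 0.004], [-0.0, 0.004, -1.0]]
contact_force: [1.0, 3.7, -1.4]
gripper_width: 0.167
grip_force: 5.0
```

```bash
python3 st.py
```

```text
12.925 [ 0.5832 -0.0221  0.0848] yaw 170.3860609315016 Ftool [-0.3394  3.8145  1.4191] Ttool [-0.8513 -0.193  -0.0112] w 15.712430015079013 4.9996970703068655
```

>>> play_rows(
  steps=[
    [[0.01,0,0.001,0,0,0,0],[0.01,0,0.0015,0,0,0,0],[0.01,0,0.0015,0,0,0,0]],
  ],
  force=8,
)

```text
clock: 13.3
ee_pos: [0.5832, -0.0222, 0.0848]
ee_rot: [[-0.986, 0.166, 0.0], [0.166, 0.986, 0.001], [-0.0, 0.001, -1.0]]
contact_force: [1.1, 4.2, -1.0]
gripper_width: 0.169
grip_force: 8.0
```

```bash
python3 st.py
```

```text
13.3 [ 0.5832 -0.0222  0.0848] yaw 170.43619534306748 Ftool [-0.3829  4.2785  0.993 ] Ttool [-0.8188 -0.1478  0.0148] w 15.873526929588284 7.999788857996464
```

>>> play_rows(
  steps=[
    [[0.06,0,0,0,0,0,0],[0.06,0,0,0,0,0,0],[0.06,0,0,-0.05,0,0,0],[0.08,0,0,-0.1,0,0,0],[0.094,0.03,0.06,-0.13,0,0,0],[0.094,0.07,0.12,-0.13,0,0,-0.08],[0.094,0.1,0.18,-0.13,0,0,-0.16],[0.094,0.117,0.24,-0.13,0,0,-0.16]],
  ],
)

```text
clock: 14.3
ee_pos: [0.5109, 0.211, 0.2153]
ee_rot: [[-1.0, 0.007, 0.001], [0.007, 1.0, -0.001], [-0.001, -0.001, -1.0]]
contact_force: [1.1, -1.5, 0.8]
gripper_width: 0.978
grip_force: 0.0
```

Run:
```python
from h import *
delta([.51,.246,.2],np.pi)
```

```text
pos [0.5109 0.211  0.2153] yaw 3.1341796299186315 -> d [0.0012 0.035  0.0153] rv [-0.0008  0.0013 -0.0074]
```

>>> play_rows(
  steps=[
    [[0.094,0.001,0.035,0.015,0,0,-0.007],[0.094,0.001,0.035,0.015,0,0,-0.007],[0.094,0.001,0.035,0.015,0,0,-0.007]],
  ],
)

```text
clock: 14.68
ee_pos: [0.5111, 0.2441, 0.1998]
ee_rot: [[-1.0, 0.0, 0.0], [0.0, 1.0, -0.001], [-0.0, -0.001, -1.0]]
contact_force: [-1.2, -0.6, -0.1]
gripper_width: 0.996
grip_force: 0.0
```

```bash
python3 look.py w3 collar:0 collar_top:.028 screw:.014
python3 - <<'E'
from h import *
delta([.51,.246,.2],np.pi)
u=w2px("wrist",[.51,.246,.028]); print(u,[w2px("wrist",p) for p in([.51,.266,.028],[.484,.246,.014])])
x,y=map(int,u); im=cv2.imread("pics/w3.png")[y-50:y+50,x-60:x+60]; cv2.imwrite("pics/w3c.png",cv2.resize(im,None,fx=6,fy=6,interpolation=cv2.INTER_CUBIC))
E
```

```text
collar 0.7 [326.7 173.9] [0.5073 0.2485 0.    ]
collar_top 0.73 [326.4 176.8] [0.505  0.2478 0.028 ]
screw 0.88 [326.5 157.3] [0.4836 0.248  0.014 ]
screw 0.21 [327.3 172.9] [0.5031 0.2491 0.014 ]
pos [0.5115 0.2438 0.2002] yaw 3.139623220551301 -> d [0.0015 0.0022 0.0002] rv [-0.0001  0.0009 -0.002 ]
[324.9493 180.3136] [array([341.5281, 180.2868]), array([324.8821, 157.0327])]
```

View pics/w3c.png

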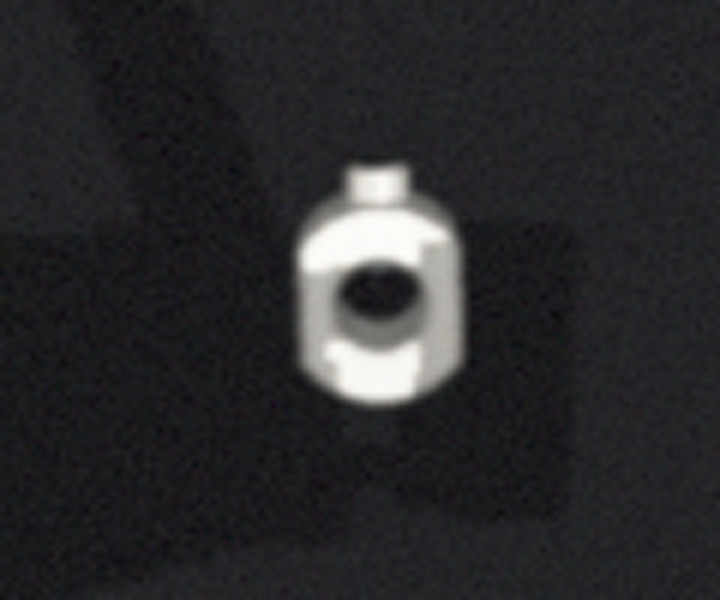

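The collar is upright at (326,181), with its wrench flats left and right and the screw pointing straight up in the image, so its yaw is about 0. The width matches its stated size.

>>> play_rows(
  steps=[
    [[0.094,0,0.003,0.06,0,0,0],[0.094,0,0.003,0.12,0,0,0],[0.094,0,0.003,0.17,0,0,0],[0.07,0,0.003,0.193,0,0,0],[0.05,0,0.003,0.193,0,0,0],[0.025,0,0.003,0.193,0,0,0],[0.025,0,0.003,0.193,0,0,0],[0.025,0,0.003,0.193,0,0,0]],
  ],
  force=10,
)

```text
clock: 15.88
ee_pos: [0.512, 0.2484, 0.0082]
ee_rot: [[-1.0, -0.0, 0.003], [-0.0, 1.0, 0.001], [-0.003, 0.001, -1.0]]
contact_force: [0.2, -0.2, -0.3]
gripper_width: 0.505
grip_force: 0.0
```

```bash
python3 st.py
```

```text
15.875 [0.512  0.2484 0.0082] yaw -179.98853217118295 Ftool [-0.1957 -0.2109  0.3154] Ttool [-0.0529 -0.1653 -0.0308] w 47.49924460107842 0.0
```

>>> play_rows(
  steps=[
    [[0.025,0,0,0.001,0,0,0],[0.025,0,0,0.001,0,0,0],[0.025,0,0,0.001,0,0,0],[0.025,0,0,0.001,0,0,0]],
  ],
  force=30,
)

```text
clock: 16.38
ee_pos: [0.511, 0.2482, 0.006]
ee_rot: [[-1.0, -0.0, 0.0], [-0.0, 1.0, 0.0], [-0.0, 0.0, -1.0]]
contact_force: [-0.9, 0.6, 2.8]
gripper_width: 0.338
grip_force: 29.9
```

```bash
python3 st.py; python3 look.py w4 collar_top:.028 screw:.014
python3 - <<'E'
from h import *
o=observe(); p=o["ee_pos"]; u=w2px("wrist",[p[0],p[1],.028]); print(u)
x,y=map(int,u); im=cv2.imread("pics/w4.png")[max(0,y-50):y+50,x-60:x+60]; print(y-50,x-60);cv2.imwrite("pics/w4c.png",cv2.resize(im,None,fx=6,fy=6,interpolation=cv2.INTER_CUBIC))
E
```

```text
16.375 [0.511  0.2482 0.006 ] yaw -179.98561448376432 Ftool [ 0.881   0.629  -2.8348] Ttool [-0.0552 -0.0129 -0.018 ] w 31.735831468737448 29.879983698483557
collar_top 0.67 [323.3 256.1] [0.5096 0.2483 0.028 ]
screw 0.59 [324.4 204.5] [0.4826 0.2489 0.014 ]
[323.1988 258.2302]
208 263
```

View pics/w4c.png

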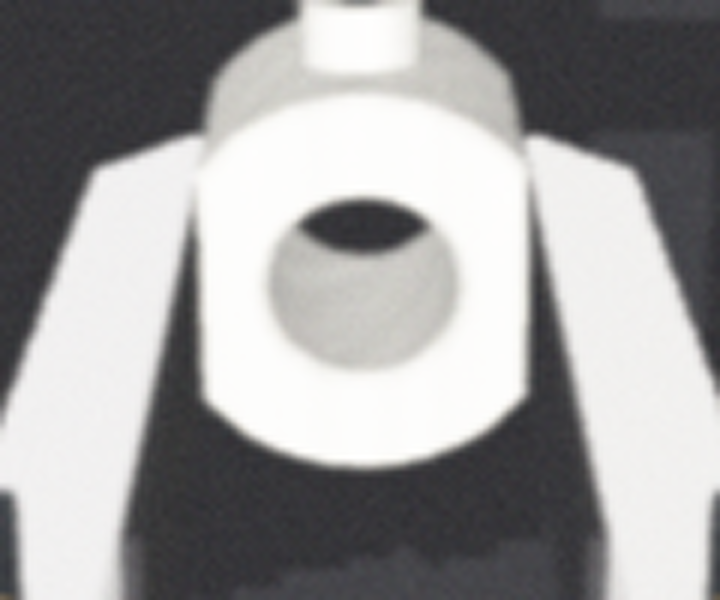

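>>> play_rows(
  steps=[
    [[0.025,0,0,-0.05,0,0,0],[0.025,0,0,-0.1,0,0,0],[0.025,0,0,-0.15,0,0,0],[0.025,-0.02,-0.06,-0.155,0,0,0.05],[0.025,-0.035,-0.12,-0.155,0,0,0.1],[0.025,-0.05,-0.18,-0.155,0,0,0.167],[0.025,-0.065,-0.23,-0.155,0,0,0.167],[0.025,-0.074,-0.27,-0.155,0,0,0.167]],
  ],
)

```text
clock: 17.52
ee_pos: [0.5847, -0.0242, 0.1596]
ee_rot: [[-0.986, 0.167, -0.001], [0.167, 0.986, 0.0], [0.001, -0.0, -1.0]]
contact_force: [-0.2, 0.0, -1.5]
gripper_width: 0.34
grip_force: 29.9
```

>>> play_rows(
  steps=[
    [[0.025,0,0,0,0,0,0],[0.025,0,0,0,0,0,0]],
  ],
)

```text
clock: 17.77
ee_pos: [0.5841, -0.0215, 0.1597]
ee_rot: [[-0.986, 0.166, -0.002], [0.166, 0.986, 0.001], [0.002, 0.001, -1.0]]
contact_force: [-0.9, -0.5, -1.7]
gripper_width: 0.336
grip_force: 29.9
```

```bash
python3 st.py
python3 - <<'E'
from h import *
delta([.5849,-.0225,.135],np.deg2rad(170.45))
E
python3 look.py w5 collar_top:.182 shaft_top:.125
```

```text
17.775 [ 0.5841 -0.0215  0.1597] yaw 170.41753662435048 Ftool [ 0.7971 -0.6039  1.7061] Ttool [-0.0939 -0.1219 -0.0008] w 31.591659178708365 29.880976639688015
pos [ 0.5841 -0.0215  0.1597] yaw 2.9743471172329388 -> d [-0.001  -0.0009  0.0246] rv [ 0.0006 -0.0021 -0.0006]
collar_top 0.62 [320.4 253.9] [ 0.581  -0.0224  0.182 ]
```

>>> play_rows(
  steps=[
    [[0.025,-0.001,-0.0005,0.015,0,0,0],[0.025,-0.001,-0.0005,0.023,0,0,0],[0.025,-0.001,-0.0005,0.023,0,0,0]],
  ],
)

```text
clock: 18.3
ee_pos: [0.5845, -0.022, 0.1359]
ee_rot: [[-0.986, 0.166, -0.003], [0.166, 0.986, 0.001], [0.003, 0.0, -1.0]]
contact_force: [-0.1, 0.6, -1.3]
gripper_width: 0.338
grip_force: 29.9
```

```bash
cat > av.py <<'E'
from h import *
P=[];F=[]
for i in range(8):
    o=observe();P.append(o["ee_pos"]);F.append(o["contact_force"]); camera("wrist")
print(o["clock"],np.mean(P,0),np.std(P,0),np.mean(F,0)); R=np.array(o["ee_rot"]); print(R.T@(np.array([.5849,-.0225,.103])-np.mean(P,0)))
E
python3 av.py
```

```text
18.65 [ 0.5857 -0.0225  0.1375] [0.0006 0.0002 0.0008] [ 0.057  -0.1404 -1.6525]
[ 0.0008 -0.0002  0.0345]
```

>>> play_rows(
  steps=[
    [[0.025,0.0006,-0.0002,0.004,0,0,0],[0.025,0.0006,-0.0002,0.007,0,0,0],[0.025,0.0006,-0.0002,0.009,0,0,0],[0.025,0.0006,-0.0002,0.011,0,0,0],[0.025,0.0006,-0.0002,0.012,0,0,0]],
  ],
)

```text
clock: 19.32
ee_pos: [0.5851, -0.0227, 0.1255]
ee_rot: [[-0.986, 0.166, -0.0], [0.166, 0.986, 0.0], [0.0, -0.0, -1.0]]
contact_force: [-0.2, 0.2, -1.0]
gripper_width: 0.342
grip_force: 29.9
```

```bash
python3 st.py; python3 av.py
```

```text
19.325 [ 0.5851 -0.0227  0.1255] yaw 170.44059371661675 Ftool [0.2198 0.1502 1.0364] Ttool [-0.042  -0.1587  0.0011] w 32.18264406453014 29.880930015351623
19.675 [ 0.5852 -0.0227  0.1257] [0.0001 0.     0.0002] [ 0.2032 -0.0283 -1.4877]
[0.0003 0.0001 0.0227]
```

No contact force with the collar already several mm below the shaft's end, so it is on. Continuing down.

>>> play_rows(
  steps=[
    [[0.025,0,0,0.003,0,0,0],[0.025,0,0,0.006,0,0,0],[0.025,0,0,0.009,0,0,0],[0.025,0,0,0.012,0,0,0],[0.025,0,0,0.012,0,0,0]],
  ],
)

```text
clock: 20.35
ee_pos: [0.5848, -0.0226, 0.1132]
ee_rot: [[-0.986, 0.166, -0.001], [0.166, 0.986, 0.0], [0.001, 0.0, -1.0]]
contact_force: [0.6, -0.7, -1.4]
gripper_width: 0.337
grip_force: 29.9
```

```bash
python3 st.py; python3 av.py
```

```text
20.35 [ 0.5848 -0.0226  0.1132] yaw 170.4430635639588 Ftool [-0.7098 -0.632   1.3934] Ttool [-0.1193 -0.1433  0.0087] w 31.72155173507709 29.881108500994742
20.7 [ 0.5852 -0.0227  0.1137] [0.0002 0.     0.0002] [-0.0137 -0.1514 -1.8926]
[0.0003 0.0001 0.0107]
```

>>> play_rows(
  steps=[
    [[0.025,0,0,0.003,0,0,0],[0.025,0,0,0.006,0,0,0],[0.025,0,0,0.009,0,0,0],[0.025,0,0,0.0107,0,0,0],[0.025,0,0,0.0107,0,0,0]],
  ],
)

```text
clock: 21.38
ee_pos: [0.585, -0.0226, 0.1027]
ee_rot: [[-0.986, 0.166, -0.0], [0.166, 0.986, 0.0], [0.0, 0.0, -1.0]]
contact_force: [-0.3, 0.5, -2.2]
gripper_width: 0.337
grip_force: 29.9
```

```bash
python3 st.py; python3 av.py
python3 - <<'E'
from h import *
snap("wrist","w6"); p=[.5832,-.0222,.125]; u=w2px("wrist",p); print(u)
x,y=map(int,u); im=cv2.imread("pics/w6.png")[y-50:y+50,x-60:x+60]; cv2.imwrite("pics/w6c.png",cv2.resize(im,None,fx=6,fy=6,interpolation=cv2.INTER_CUBIC))
E
```

```text
21.375 [ 0.585  -0.0226  0.1027] yaw 170.4435975415 Ftool [0.3335 0.4555 2.1842] Ttool [-0.0664 -0.1487 -0.0347] w 31.710970772296424 29.881022998597473
21.725 [ 0.5852 -0.0227  0.103 ] [0.0001 0.     0.0002] [-0.2436  0.4312 -1.479 ]
[0.0003 0.0001 0.    ]
[322.9634 254.9541]
```

View pics/w6c.png

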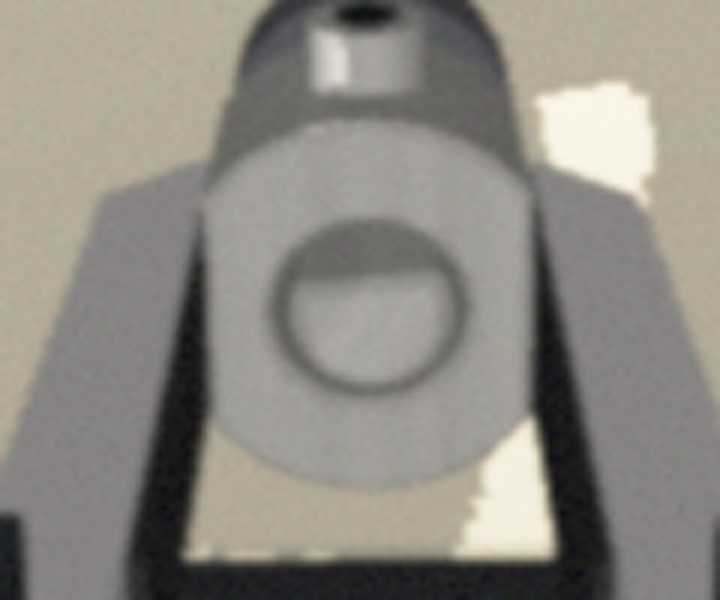

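The collar is on the shaft with its top flush and the screw on the flat's side. The flat's edge, (292,284) to (450,268) in the crop, looks tilted by a few degrees, so I'll measure it.

Run:
```python
from h import *
G=np.zeros((400,640))
n=6
for i in range(n): G+=cv2.cvtColor(np.array(camera("wrist")),cv2.COLOR_RGB2GRAY)/n
cm=camera_model("wrist"); o=observe(); R=Rdown(np.deg2rad(170.45)); 
ax=np.array([.5832,-.0222,.125])
# rectify plane z=.125: grid in tool x (up), tool y (right), mm*10
s=10; N=301; r=np.arange(N)-150
Y,X=np.meshgrid(r/s/1000,-r/s/1000)
P=ax+X[...,None]*R[:,0]+Y[...,None]*R[:,1]
K=np.array(cm["K"]);V=np.array(cm["view"])
q=(P.reshape(-1,3)@V[:3,:3].T+V[:3,3])@K.T; uv=(q[:,:2]/q[:,2:]).reshape(N,N,2).astype(np.float32)
I=cv2.remap(G.astype(np.float32),uv[...,0],uv[...,1],cv2.INTER_CUBIC)
I=cv2.GaussianBlur(I,(0,0),4); cv2.imwrite("pics/r6.png",cv2.resize(np.clip(I*1.3,0,255).astype(np.uint8),None,fx=1.9,fy=1.9))
g=np.diff(I,axis=0)
pts=[]
for c in range(105,200,5):
    col=g[60:150,c]; k=np.argmax(col); pts.append((c,60+k,col[k]))
pts=np.array(pts); print(pts[:,:2].astype(int).tolist())
m=(pts[:,0]>115)&(pts[:,0]<190); f=np.polyfit(pts[m,0],pts[m,1],1); print("tilt deg",np.rad2deg(np.arctan(f[0])))
for rr in (125,100): print(rr, I[rr,90:215:5].astype(int))
# drive yaw: straight lines of housing edges (top z=.06)
camera("top"); 
for l in masks_of("drive","top")[:1]: print(l["box"])
```

```text
[[105, 121], [110, 120], [115, 120], [120, 120], [125, 120], [130, 119], [135, 118], [140, 117], [145, 117], [150, 115], [155, 115], [160, 114], [165, 114], [170, 114], [175, 114], [180, 113], [185, 113], [190, 112], [195, 111]]
tilt deg -6.6440720087311815
125 [125 127 128 129 131 131 133 134 136 139 141 143 144 146 147 148 148 148
 148 148 149 150 150 149 146]
100 [103 103 103 103 102 102 102 102 103 104 106 107 107 108 108 108 108 107
 106 107 107 108 108 108 106]
[379.1, 171.7, 21.6, 22.1]
```

View pics/r6.png

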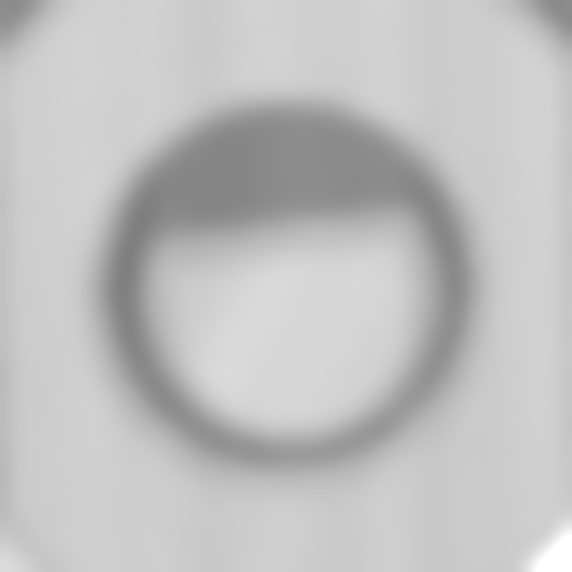

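The shaft stands about 6° short of straight. I'll set the collar back on the bench where it was, turn the bare shaft properly, then refit the collar.

>>> play_rows(
  steps=[
    [[0.025,0,0,-0.015,0,0,0],[0.025,0,0,-0.03,0,0,0],[0.025,0,0,-0.05,0,0,0],[0.025,0.02,0.05,-0.055,0,0,0],[0.025,0.05,0.1,-0.055,0,0,-0.05],[0.025,0.08,0.155,-0.05,0,0,-0.1],[0.025,0.1,0.21,-0.03,0,0,-0.167],[0.025,0.118,0.255,0.0,0,0,-0.167]],
  ],
)

```text
clock: 23.22
ee_pos: [0.5124, 0.2512, 0.1056]
ee_rot: [[-1.0, -0.002, 0.006], [-0.001, 1.0, 0.002], [-0.006, 0.002, -1.0]]
contact_force: [-0.2, 0.8, -1.1]
gripper_width: 0.339
grip_force: 29.9
```

>>> play_rows(
  steps=[
    [[0.025,0,0,0.04,0,0,0],[0.025,0,0,0.08,0,0,0],[0.025,0,0,0.09,0,0,0],[0.025,0,0,0.09,0,0,0]],
  ],
)

```text
clock: 23.72
ee_pos: [0.5116, 0.2484, 0.0137]
ee_rot: [[-1.0, 0.0, 0.0], [0.0, 1.0, 0.0], [-0.0, 0.0, -1.0]]
contact_force: [0.5, 0.7, -0.8]
gripper_width: 0.339
grip_force: 29.9
```

```bash
python3 av.py; python3 st.py
```

```text
24.075 [0.5127 0.2487 0.0148] [0.0005 0.0001 0.0005] [-0.1943 -0.38   -1.3266]
[-0.0724 -0.2711 -0.0883]
24.125 [0.5119 0.2485 0.014 ] yaw -179.99654681162053 Ftool [-1.1557 -0.4459  2.1978] Ttool [-0.0127 -0.1092  0.0441] w 31.979674599035544 29.881020372267812
```

>>> play_rows(
  steps=[
    [[0.025,0,0,0.005,0,0,0],[0.025,0,0,0.008,0,0,0],[0.025,0,0,0.008,0,0,0],[0.06,0,0,0.008,0,0,0],[0.06,0,0,0.008,0,0,0],[0.06,0,0,0.0,0,0,0],[0.06,0,0,-0.05,0,0,0],[0.06,0,0,-0.11,0,0,0]],
  ],
)

```text
clock: 25.12
ee_pos: [0.5098, 0.248, 0.1231]
ee_rot: [[-1.0, -0.0, -0.003], [-0.0, 1.0, -0.001], [0.003, -0.001, -1.0]]
contact_force: [1.2, -1.0, 0.2]
gripper_width: 0.637
grip_force: 0.0
```

Run:
```python
from h import *
delta([.5832,-.0222,.17],np.deg2rad(86.9))
```

```text
pos [0.5098 0.248  0.1231] yaw -3.1414863470539363 -> d [-0.0732 -0.2702 -0.0469] rv [-0.0035 -0.0018  1.625 ]
```

>>> play_rows(
  steps=[
    [[0.06,-0.01,-0.03,-0.047,0,0,0.18],[0.06,-0.02,-0.08,-0.047,0,0,0.36],[0.06,-0.04,-0.13,-0.047,0,0,0.54],[0.06,-0.05,-0.18,-0.047,0,0,0.72],[0.06,-0.065,-0.23,-0.047,0,0,0.9],[0.06,-0.074,-0.27,-0.047,0,0,1.08],[0.06,-0.074,-0.27,-0.047,0,0,1.26],[0.06,-0.074,-0.27,-0.047,0,0,1.44]],
  ],
)

```text
clock: 26.12
ee_pos: [0.5853, -0.0225, 0.1703]
ee_rot: [[-0.123, 0.992, 0.0], [0.992, 0.123, 0.0], [0.0, 0.0, -1.0]]
contact_force: [-0.1, -0.4, 0.8]
gripper_width: 0.639
grip_force: 0.0
```

>>> play_rows(
  steps=[
    [[0.05,0,0,0,0,0,0.185],[0.05,0,0,0.04,0,0,0.185],[0.05,0,0,0.04,0,0,0.185]],
  ],
)

```text
clock: 26.5
ee_pos: [0.5821, -0.0211, 0.127]
ee_rot: [[0.054, 0.999, -0.007], [0.999, -0.054, 0.001], [0.001, -0.007, -1.0]]
contact_force: [-0.6, 0.7, 1.1]
gripper_width: 0.534
grip_force: 0.0
```

```bash
python3 av.py
python3 - <<'E'
from h import *
delta([.5852,-.0223,.086],np.deg2rad(86.9))
E
```

```text
26.85 [ 0.5853 -0.0216  0.1305] [0.0015 0.0002 0.0016] [ 0.0362 -0.0301  0.2455]
[-0.0009 -0.0004  0.0275]
pos [ 0.586  -0.0217  0.1312] yaw 1.5168250542278492 -> d [-0.0006 -0.0008  0.0452] rv [0.0021 0.0002 0.0001]
```

>>> play_rows(
  steps=[
    [[0.05,-0.0006,-0.0008,0.025,0,0,0],[0.05,-0.0006,-0.0008,0.045,0,0,0],[0.01,-0.0006,-0.0008,0.045,0,0,0],[0.01,-0.0006,-0.0008,0.045,0,0,0],[0.01,-0.0006,-0.0008,0.045,0,0,0],[0.01,-0.0006,-0.0008,0.045,0,0,0],[0.01,-0.0006,-0.0008,0.045,0,0,0],[0.01,-0.0006,-0.0008,0.045,0,0,0]],
  ],
  force=8,
)

```text
clock: 27.9
ee_pos: [0.5855, -0.0223, 0.0859]
ee_rot: [[0.054, 0.999, 0.003], [0.999, -0.054, -0.0], [-0.0, 0.003, -1.0]]
contact_force: [2.2, 0.3, 2.3]
gripper_width: 0.13
grip_force: 8.0
```

```bash
python3 st.py
```

```text
27.9 [ 0.5855 -0.0223  0.0859] yaw 86.90481707572778 Ftool [ 0.4257  2.2181 -2.2469] Ttool [-0.3364  0.03   -0.0043] w 12.190428225656998 8.002186511002947
```

>>> play_rows(
  steps=[
    [[0.01,0,0,0,0,0,0],[0.01,0,0,0,0,0,0],[0.01,-0.0001,0,0,0,0,0.04],[0.01,-0.0002,0,0,0,0,0.08],[0.01,-0.0002,0,0,0,0,0.1125],[0.01,-0.0002,0,0,0,0,0.1125],[0.01,-0.0002,0,0,0,0,0.1125]],
  ],
  force=40,
)

```text
clock: 28.78
ee_pos: [0.5854, -0.0225, 0.0859]
ee_rot: [[0.166, 0.986, 0.002], [0.986, -0.166, -0.0], [0.0, 0.002, -1.0]]
contact_force: [2.2, 0.1, 5.2]
gripper_width: 0.124
grip_force: 40.0
```

```bash
python3 st.py
cat > tilt.py <<'E'
from h import *
import sys
# shaft end seen by the wrist camera, rectified on plane z=.125 in drive axes (up=-x drive, right=+y drive)
G=np.mean([cv2.cvtColor(np.array(camera("wrist")),cv2.COLOR_RGB2GRAY) for _ in range(6)],0)
cm=camera_model("wrist"); R=Rdown(np.deg2rad(170.45)); ax=np.array([.5832,-.0222,.125])
s=10;N=301;r=np.arange(N)-150
Y,X=np.meshgrid(r/s/1000,-r/s/1000); P=ax+X[...,None]*R[:,0]+Y[...,None]*R[:,1]
K=np.array(cm["K"]);V=np.array(cm["view"]); q=(P.reshape(-1,3)@V[:3,:3].T+V[:3,3])@K.T
uv=(q[:,:2]/q[:,2:]).reshape(N,N,2).astype(np.float32)
I=cv2.remap(G.astype(np.float32),uv[...,0],uv[...,1],cv2.INTER_CUBIC)
cv2.imwrite(f"pics/{sys.argv[1]}.png",cv2.resize(np.clip(I,0,255).astype(np.uint8),None,fx=1.9,fy=1.9))
for sg in (3,5):
    J=cv2.GaussianBlur(I,(0,0),sg); g=np.abs(np.diff(J,axis=0))
    c=np.arange(105,200,5); k=np.array([70+np.argmax(g[70:150,x]) for x in c]); print(k.tolist())
    m=(c>115)&(c<190); print("tilt",np.rad2deg(np.arctan(np.polyfit(c[m],k[m],1)[0])))
E
python3 tilt.py t1
```

```text
28.775 [ 0.5854 -0.0225  0.0859] yaw 80.44625014208061 Ftool [ 0.4548  2.2139 -5.1626] Ttool [-0.4432  0.0893  0.0519] w 11.625522393447657 40.00314268749207
[131, 131, 104, 129, 129, 129, 129, 129, 128, 129, 129, 129, 129, 129, 129, 110, 129, 130, 130]
tilt -5.17399127174148
[131, 131, 130, 130, 130, 130, 130, 130, 130, 130, 130, 130, 130, 130, 130, 130, 130, 131, 131]
tilt -1.866518206206829e-14
```

View pics/t1.png

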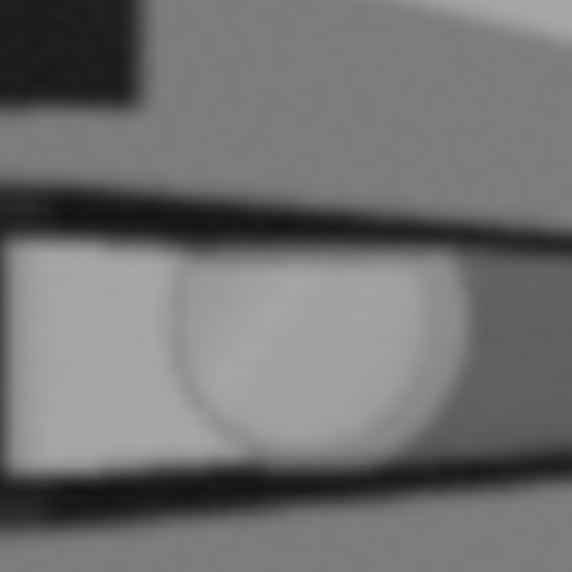

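>>> play_rows(
  steps=[
    [[0.012,0,-0.0003,0,0,0,0],[0.012,0,-0.0003,0,0,0,0]],
  ],
  force=4,
)

```text
clock: 29.32
ee_pos: [0.5854, -0.0226, 0.0856]
ee_rot: [[0.166, 0.986, 0.003], [0.986, -0.166, -0.001], [-0.0, 0.003, -1.0]]
contact_force: [5.3, -0.4, 3.6]
gripper_width: 0.129
grip_force: 2.6
```

>>> play_rows(
  steps=[
    [[0.06,0,0,0,0,0,0],[0.06,0,0,0,0,0,0],[0.06,0,0,0,0,0,0]],
  ],
)

```text
clock: 29.7
ee_pos: [0.5822, -0.0219, 0.0836]
ee_rot: [[0.166, 0.986, -0.004], [0.986, -0.166, 0.001], [-0.0, -0.004, -1.0]]
contact_force: [0.6, -0.2, 0.5]
gripper_width: 0.41
grip_force: 0.0
```

```bash
python3 st.py; python3 tilt.py t2
python3 - <<'E'
import cv2
I=cv2.imread("pics/t2.png",0); I=cv2.resize(I,(40,40),interpolation=cv2.INTER_AREA)
for r in I[8:32]: print(' '.join(f"{v:3d}" for v in r[6:34]))
E
```

```text
29.7 [ 0.5822 -0.0219  0.0836] yaw 80.4652606744728 Ftool [-0.0873  0.5924 -0.466 ] Ttool [-0.0836 -0.055  -0.021 ] w 38.527816099744086 0.0
[133, 132, 133, 134, 133, 133, 133, 132, 132, 132, 132, 132, 132, 132, 132, 132, 132, 133, 133]
tilt -1.3345613720649996
[133, 132, 132, 133, 133, 132, 132, 132, 131, 131, 131, 132, 132, 132, 132, 132, 132, 132, 132]
tilt -0.5288690977894712
165 166 165 165 165 166 166 166 165 165 166 166 165 166 165 165 166 166 166 166 166 166 166 166 166 165 165 165
165 165 165 165 165 166 165 166 166 166 166 166 166 165 166 166 165 165 165 166 166 166 166 166 165 166 166 165
165 165 166 166 166 165 166 166 166 165 166 166 166 166 166 165 166 166 166 166 166 166 165 165 166 166 165 166
165 165 166 165 165 165 165 166 166 166 166 165 166 165 166 166 165 166 165 166 165 166 166 166 166 166 165 166
165 166 165 165 165 165 165 166 166 166 166 166 166 165 166 165 166 166 166 166 166 166 166 166 165 166 165 166
166 165 166 166 166 166 166 165 165 165 166 165 166 166 166 166 166 166 166 166 166 166 166 166 165 166 165 166
165 165 165 165 165 165 165 165 165 166 165 1
[... 1270 characters left out ...]
 157 152 142 139 130 107  97
165 165 166 165 162 154 150 156 161 164 164 163 161 160 160 161 161 161 161 159 158 156 148 140 137 124 102  97
165 165 165 165 164 157 152 155 161 164 163 161 160 161 161 161 161 160 160 158 156 152 143 138 133 114  99  96
165 165 165 166 165 161 155 154 158 162 162 161 160 161 162 161 160 160 159 157 154 146 138 136 127 105  96  95
166 165 166 165 166 163 158 155 154 156 159 159 161 161 161 160 160 159 157 153 147 140 137 129 113  98  95  95
165 166 166 166 166 166 163 157 153 151 153 156 158 159 160 159 158 156 153 146 139 135 130 116 100  95  95  95
165 165 165 165 166 165 165 161 156 151 149 151 152 152 153 153 150 147 142 138 134 128 116 102  96  96  97  99
```

The flat's edge now measures 0 to -1°. Lifting straight off and going back for the collar.

>>> play_rows(
  steps=[
    [[0.07,0,0,-0.03,0,0,0],[0.07,0,0,-0.08,0,0,0],[0.07,0.03,-0.02,-0.1,0,0,-0.18],[0.07,0.08,-0.04,-0.1,0,0,-0.36],[0.07,0.13,-0.06,-0.1,0,0,-0.54],[0.07,0.18,-0.08,-0.1,0,0,-0.72],[0.07,0.23,-0.1,-0.1,0,0,-0.9],[0.07,0.254,-0.118,-0.1,0,0,-1.08]],
  ],
)

```text
clock: 31.0
ee_pos: [0.509, 0.2503, 0.1851]
ee_rot: [[-0.797, 0.604, 0.0], [0.604, 0.797, 0.001], [0.0, 0.001, -1.0]]
contact_force: [-0.7, -0.2, -0.2]
gripper_width: 0.745
grip_force: 0.0
```

>>> play_rows(
  steps=[
    [[0.07,0,0,0,0,0,-0.18],[0.07,0,0,0,0,0,-0.36],[0.07,0,0,0,0,0,-0.54],[0.07,0,0,0,0,0,-0.657],[0.07,0,0,0,0,0,-0.657],[0.07,0,0,0,0,0,-0.657]],
  ],
)

```text
clock: 31.75
ee_pos: [0.5097, 0.2477, 0.185]
ee_rot: [[-1.0, 0.002, -0.0], [0.002, 1.0, -0.0], [0.0, -0.0, -1.0]]
contact_force: [0.1, -0.9, -0.1]
gripper_width: 0.748
grip_force: 0.0
```

```bash
python3 av.py; python3 st.py; python3 look.py w7 collar_top:.028 screw:.014
python3 - <<'E'
from h import *
delta([.511,.2483,.006],np.pi)
E
```

```text
32.1 [0.5098 0.2477 0.185 ] [0. 0. 0.] [ 0.2638 -0.6181 -0.0891]
[-0.0753 -0.2702  0.082 ]
32.15 [0.5098 0.2478 0.185 ] yaw 179.96889796242002 Ftool [ 0.2021 -0.092  -0.9983] Ttool [-0.0141 -0.1865  0.0196] w 69.85445143554854 0.0
collar_top 0.73 [324.3 182.9] [0.5076 0.2491 0.028 ]
screw 0.7 [321.3 182.3] [0.5102 0.2456 0.014 ]
pos [0.5098 0.2477 0.185 ] yaw 3.141135143247334 -> d [-0.0012  0.0006  0.179 ] rv [-0.      0.     -0.0005]
```

>>> play_rows(
  steps=[
    [[0.07,-0.0012,0.0006,0.06,0,0,0],[0.07,-0.0012,0.0006,0.12,0,0,0],[0.07,-0.0012,0.0006,0.16,0,0,0],[0.06,-0.0012,0.0006,0.179,0,0,0],[0.025,-0.0012,0.0006,0.179,0,0,0],[0.025,-0.0012,0.0006,0.179,0,0,0],[0.025,-0.0012,0.0006,0.179,0,0,0],[0.025,-0.0012,0.0006,0.179,0,0,0]],
  ],
  force=30,
)

```text
clock: 33.3
ee_pos: [0.5128, 0.2489, 0.0081]
ee_rot: [[-1.0, 0.0, 0.004], [0.0, 1.0, 0.001], [-0.004, 0.001, -1.0]]
contact_force: [-0.0, -0.1, 5.1]
gripper_width: 0.336
grip_force: 30.0
```

>>> play_rows(
  steps=[
    [[0.025,0,0,0,0,0,0],[0.025,0,0,0,0,0,0],[0.025,0,0,0,0,0,0]],
  ],
)

```text
clock: 33.67
ee_pos: [0.5128, 0.2489, 0.0081]
ee_rot: [[-1.0, 0.0, 0.004], [0.0, 1.0, 0.001], [-0.004, 0.001, -1.0]]
contact_force: [0.6, 0.1, 6.9]
gripper_width: 0.336
grip_force: 30.0
```

```bash
python3 av.py; python3 st.py; python3 look.py w8 collar_top:.028
python3 - <<'E'
from h import *
def bore(f,p):
    G=cv2.imread(f,0); cm=camera_model("wrist")
    u=w2px("wrist",[p[0],p[1],.028]); x,y=map(int,u)
    c=cv2.GaussianBlur(G[y-50:y+50,x-60:x+60],(3,3),0); 
    return u,c,(x-60,y-50)
o=observe(); 
for f in("pics/w4.png","pics/w8.png"):
    u,c,(x0,y0)=bore(f,o["ee_pos"]); _,b=cv2.threshold(c,0,255,cv2.THRESH_OTSU)
    n,l,s,ce=cv2.connectedComponentsWithStats((255-b)); print(f,u,[(s[i][:5].tolist(),(ce[i]+[x0,y0]).round(1).tolist()) for i in range(1,n) if s[i][4]>60])
    for m in (.75,.85,.92):
        t=np.uint8(c<m*c.max()); n,l,s,ce=cv2.connectedComponentsWithStats(t)
        i=l[47,60]; 
        if i: print(m,s[i],(s[i][:2]+s[i][2:4]/2+[x0,y0]))
E
```

```text
34.025 [0.5128 0.2489 0.0081] [0. 0. 0.] [ 0.1095 -0.0774  6.4041]
[-0.0725 -0.2713 -0.0949]
34.075 [0.5128 0.2489 0.0081] yaw 179.98835786386977 Ftool [-0.1814 -0.4028 -6.8886] Ttool [ 0.0661 -0.0565  0.0396] w 31.65673990098331 29.978430533333267
collar_top 0.93 [322.2 248.9] [0.5078 0.2483 0.028 ]
pics/w4.png [323.2481 256.5931] [([0, 0, 50, 69, 1470], [279.2, 225.6]), ([70, 0, 50, 65, 1387], [365.7, 224.2]), ([50, 35, 21, 10, 151], [323.0, 245.5]), ([20, 40, 81, 60, 2285], [323.3, 289.0])]
0.85 [ 44  34  32  29 728] [323.  254.5]
0.92 [ 44  34  33  30 802] [323.5 255. ]
pics/w8.png [323.2481 256.5931] [([0, 0, 50, 69, 1420], [278.2, 226.0]), ([71, 0, 49, 66, 1330], [366.8, 224.7]), ([50, 31, 21, 10, 160], [323.1, 241.6]), ([20, 40, 81, 60, 2537], [323.2, 287.9])]
0.85 [ 45  30  31  29 721] [323.5 250.5]
0.92 [ 44  30  33  30 793] [323.5 251. ]
```

>>> play_rows(
  steps=[
    [[0.045,0,0,0,0,0,0],[0.045,0,0,0,0,0,0],[0.045,0,0,0,0,0,0],[0.045,0,0,0,0,0,0],[0.045,0,0,0,0,0,0],[0.025,0,0,0,0,0,0],[0.025,0,0,0,0,0,0],[0.025,0,0,0,0,0,0]],
  ],
)

```text
clock: 35.17
ee_pos: [0.511, 0.2484, 0.006]
ee_rot: [[-1.0, 0.0, 0.0], [0.0, 1.0, 0.0], [-0.0, 0.0, -1.0]]
contact_force: [0.7, -0.0, -1.4]
gripper_width: 0.337
grip_force: 30.0
```

```bash
python3 st.py
python3 - <<'E'
from h import *
im,cm=snap("wrist","w9"); G=cv2.cvtColor(im,cv2.COLOR_RGB2GRAY); o=observe(); p=o["ee_pos"]
u=w2px("wrist",[p[0],p[1],.028]); x,y=map(int,u); c=cv2.GaussianBlur(G[y-50:y+50,x-60:x+60],(3,3),0)
for m in (.85,.92):
    t=np.uint8(c<m*c.max()); n,l,s,ce=cv2.connectedComponentsWithStats(t); i=l[47,60]
    uv=s[i][:2]+s[i][2:4]/2+[x-60,y-50]; print(m,s[i],uv,u,px2w("wrist",uv,.028,cm))
print(p)
E
```

```text
35.175 [0.511  0.2484 0.006 ] yaw 179.98297296431656 Ftool [-0.7135 -0.0284  1.3665] Ttool [-0.0852 -0.1611  0.003 ] w 31.708927635150438 29.998638331890106
0.85 [ 45  32  32  29 728] [324.  254.5] [323.2087 258.2193] [0.5086 0.2488 0.028 ]
0.92 [ 44  32  33  30 804] [323.5 255. ] [323.2087 258.2193] [0.5089 0.2486 0.028 ]
[0.511  0.2484 0.006 ]
```

Same grip as the first time. Repeating the proven fit.

>>> play_rows(
  steps=[
    [[0.025,0,0,-0.05,0,0,0],[0.025,0,0,-0.1,0,0,0],[0.025,0,0,-0.15,0,0,0],[0.025,-0.02,-0.06,-0.155,0,0,0.05],[0.025,-0.035,-0.12,-0.155,0,0,0.1],[0.025,-0.05,-0.18,-0.155,0,0,0.167],[0.025,-0.065,-0.23,-0.155,0,0,0.167],[0.025,-0.074,-0.271,-0.155,0,0,0.167]],
  ],
)

```text
clock: 36.22
ee_pos: [0.5849, -0.0249, 0.1605]
ee_rot: [[-0.986, 0.168, -0.001], [0.168, 0.986, -0.0], [0.001, -0.0, -1.0]]
contact_force: [0.0, -0.6, -2.2]
gripper_width: 0.338
grip_force: 30.0
```

>>> play_rows(
  steps=[
    [[0.025,0,0,0.01,0,0,0],[0.025,0,0,0.02,0,0,0],[0.025,0,0,0.02,0,0,0],[0.025,0,0,0.02,0,0,0],[0.025,0,0,0.02,0,0,0],[0.025,0,0,0.02,0,0,0]],
  ],
)

```text
clock: 36.98
ee_pos: [0.5852, -0.0223, 0.1415]
ee_rot: [[-0.986, 0.166, 0.001], [0.166, 0.986, -0.0], [-0.001, 0.0, -1.0]]
contact_force: [-0.4, -0.1, -1.9]
gripper_width: 0.334
grip_force: 30.0
```

```bash
sed -i 's/.5849,-.0225,.103/.5852,-.0227,.103/' av.py; python3 av.py; python3 st.py
```

```text
37.325 [ 0.585  -0.0226  0.1412] [0.0001 0.0001 0.0002] [ 0.0916 -0.4852 -1.8124]
[-0.0002 -0.0001  0.0382]
37.375 [ 0.5849 -0.0227  0.141 ] yaw 170.4086080658976 Ftool [-0.2932  0.4522  1.062 ] Ttool [-0.0067 -0.2222  0.0253] w 31.907063516533935 29.998733550310135
```

Aligned within 0.2 mm. Lowering in two calls and watching the force.

>>> play_rows(
  steps=[
    [[0.025,-0.0002,0,0.005,0,0,0],[0.025,-0.0002,0,0.009,0,0,0],[0.025,-0.0002,0,0.012,0,0,0],[0.025,-0.0002,0,0.014,0,0,0],[0.025,-0.0002,0,0.016,0,0,0],[0.025,-0.0002,0,0.018,0,0,0]],
  ],
)

```text
clock: 38.12
ee_pos: [0.5852, -0.0227, 0.1229]
ee_rot: [[-0.986, 0.167, 0.0], [0.167, 0.986, -0.0], [-0.0, -0.0, -1.0]]
contact_force: [-0.1, -0.3, -1.1]
gripper_width: 0.338
grip_force: 30.0
```

>>> play_rows(
  steps=[
    [[0.025,0,0,0.003,0,0,0],[0.025,0,0,0.006,0,0,0],[0.025,0,0,0.01,0,0,0],[0.025,0,0,0.014,0,0,0],[0.025,0,0,0.017,0,0,0],[0.025,0,0,0.02,0,0,0],[0.025,0,0,0.02,0,0,0],[0.025,0,0,0.02,0,0,0]],
  ],
)

```text
clock: 39.12
ee_pos: [0.5852, -0.0227, 0.1031]
ee_rot: [[-0.986, 0.167, 0.0], [0.167, 0.986, 0.0], [-0.0, 0.0, -1.0]]
contact_force: [0.7, -0.4, -1.4]
gripper_width: 0.339
grip_force: 30.0
```

```bash
python3 av.py; python3 st.py; python3 tilt.py t3
python3 - <<'E'
from h import *
# darkest-ring fits: compare bore edge and shaft ring in rectified picture; profile along row 165 and column 150
I=cv2.resize(cv2.imread("pics/t3.png",0),(301,301)).astype(int)
print(I[165,40:262:4]); print(I[40:262:4,150])
E
```

```text
39.475 [ 0.5852 -0.0227  0.1031] [0. 0. 0.] [ 0.218  -0.2662 -1.5215]
[0.     0.     0.0001]
39.525 [ 0.5851 -0.0227  0.1031] yaw 170.4159357785055 Ftool [ 0.1081 -0.0295  2.2562] Ttool [-0.081  -0.1519  0.0153] w 31.44740900815677 29.998698234558105
[115, 116, 116, 115, 115, 115, 116, 116, 116, 115, 116, 116, 116, 115, 115, 115, 116, 116, 116]
tilt 0.1762941498431305
[116, 116, 116, 116, 116, 116, 117, 117, 117, 117, 116, 116, 116, 116, 116, 116, 116, 116, 117]
tilt -0.4029526848320681
[156 152 143 131 120 105  94  95 106 122 135 142 147 151 156 158 160 161
 162 164 165 167 167 168 167 167 167 166 165 164 164 164 164 165 166 165
 165 164 164 164 163 162 161 157 151 143 136 125 113 104 105 116 130 141
 149 154]
[160 159 152 139 123 112 107 106 106 106 107 108 107 106 107 106 106 107
 114 125 134 143 148 156 161 165 167 166 167 168 166 166 166 164 163 164
 164 164 164 165 164 165 165 165 164 162 157 143 131 119 116 124 137 145
 151 153]
```

```bash
python3 -c "
from bench import *
print(job_done())"
```

```text
the job is handed in; nothing more can be done
None
```

The job is handed in at about 40 s of the 72 s allowed: the roll lies flat on the bench clear of the drive, the flat measures within about 1° of straight to the front panel, and the collar is still in the grip with its screw on the flat and its top flush by the arm's height reading, after the collar came off once to correct a 6° error in the shaft.

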